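# Snap the test gauge into the bench air coupler

## Robot

A 6-joint arm with a two-finger parallel gripper is mounted at the origin on the work surface. World frame = base frame: x ahead of the robot, y to its left, z up, the work surface at z = 0. Lengths are in m, angles in rad, forces in N, time in s.
With the tool pointing down it reaches from about 0.35 to 0.875 m from the base axis. Payload 4.2 kg.
Tool frame: the origin (TCP) lies midway between the tips of the shut fingers; the grasp point (between the pads) lies 19 mm behind it; z points along the fingers, y is the direction in which the jaws open and shut (so a half turn about z gives the same grasp; the last joint's range is limited). The gripper opens to 87 mm and grips with 3 to 60 N. Pads are 19 mm wide; open, the fingers measure 117 mm over their backs; the gripper's body (75 mm by 190 mm) begins 51 mm behind the grasp point.
Start: joints at [-0.932, 0.385, 0.008, 0, -1.194, -0.259], TCP at [0.232, -0.58, 0.223] pointing down, gripper open.
Joint ranges: [-3.14, 3.14], [-1.21, 2.06], [-1.07, 1.41], [-3.16, 2.05], [-2.99, -0.16], [-3.1, 3.1]. Speed limits (rad/s): [2.79, 2.79, 3.14, 3.14, 3.14, 3.14].

## Interface

Orientations are given as a 3x3 rotation matrix whose columns are the frame's x, y, z axes.
In Python, from cell import arm gives the robot as it stands. Calls block until the motion is done:
- arm.reach(position, orientation): joint-space move of the TCP to a pose.
- arm.move_l(position, v=0.15, orientation=None): straight line of the TCP; orientation=None keeps the orientation; v is the mean speed in m/s.
- arm.movej(angles): joint-space move.
- arm.move_gripper(opening, squeeze=None): finger opening in m; squeeze is the grip in N (None keeps the last); returns when the fingers have stopped.
- arm.dwell(seconds).
- arm.ik(position, orientation): joint angles nearest the present ones, or None.
- arm.get_obs(): the state.
- arm.read_camera(name): name is "scene" or "top" or "wrist"; returns a dict with "img" (420x560x3 uint8, blue, green, red), "z_map" (420x560 float32, m along the optical axis (not along the pixel's ray), 0 where there is no reading), "fx", "fy", "cx", "cy" (pixels), "world_from_camera" (4x4, takes a point from camera to world coordinates). Camera axes: x right, y down, z forward; pixel columns grow to the right and rows downward; lengths in m; the calibration is good to about 2 mm. A picture is of the moment at which its call begins.
A pose or a line that the arm cannot do raises arm.IKError and nothing moves.
- arm.job_done(): hands the job in, once; it reports no verdict.
Trained networks look in a picture, given as the dict that the camera call returned (one of the last four; its "shot" number tells which), for a name from the list of things; names that differ only in an ending like _2 or _b are one class to them, and where a whole thing is asked for, a point or a joint stands for the part that bears it (a point fixed in the world has none). Each returns a list of dicts, best first, with "confidence" (0 to 1); they miss things now and then, are a little off and sometimes report something else, mostly with a low value. They report only what shows in the picture. A call takes as long as a camera call.
- arm.look_for(picture, name): "point" ([column, row] in pixels, amid what is visible of it).
The state is a dict: "t": time; "joint_pos": joint angles; "joint_velocities": joint speeds; "effort": joint torques, N m; "tcp_pos": TCP position; "tcp_rot": TCP orientation; "force": force on the tool from outside, world axes, zero at the start; "wrist_torque": the same for the moment, N m; "grip_width": finger opening in m.
Only numpy, scipy, OpenCV 4.12 (cv2) and the standard library are available. Lean on these libraries where they do the work, as an engineer would, in place of code of your own. Each camera call takes 0.05 s, during which the arm holds its last target.

## Task

Fit the test gauge to the bench air point: draw the coupler's spring sleeve straight back until it catches and stays back by itself, then take the gauge from the rack and press its plug gently home, without leaning hard on it, until the sleeve springs forward over it. Leave the gauge locked in and upright, let go of it, and leave the other things where they are.

Things in the scene. Friction and masses are not known exactly. Their poses are not given: they have to be found in the camera images.
- air: Bench air point, fixed: aluminium block 60 x 150 x 45 mm high with an upright quick coupler on top. Origin on the bench under the coupler's axis; z up, y along the block: to +y a low hex blanking plug (78 mm from the axis, 12 mm high), to -y the shut ball valve (77 mm away, lever 55 mm above the bench, along +x).
- seat (a point): Top of the block on the coupler's axis. The coupler stands here on a long-thread stub with a 6 mm backnut, screwed in more or less deep, so all heights above this point are +-5 mm (not measured): hex (30 mm across flats) 11 to 25 mm; knurled brass sleeve, a plain barrel of 40 mm diameter, 37 to 71 mm when forward; mouth at 73 mm, bore 21.4 mm with a 2 mm lead-in.
- sleeve (a joint): Coupler sleeve in m: 0 forward (up), grows as it is drawn back (straight down), hard stop at 0.010. Spring 10 N, 13 N at the stop. With no plug in, it surely catches once drawn past 0.008 and then rests at about 0.0055; let go too soon, it springs forward. Forward, it bars the plug 13 mm short of home. Caught back, a plug pushed home trips it: it springs to 0 and locks the plug.
- gauge_c (a point): Centre of the test gauge's round black rubber boot, 54 mm diameter, 33 mm high, white dial on top; z up along the gauge. Its steel plug points down on the same axis. Loose, 0.2 to 0.33 kg, stands upright in a rack hole. Locked in, this point is 108 mm (+-5) above the seat point.
- nose (a point): Nose of the gauge's plug, 59.4 mm below gauge_c: 20 mm diameter with a 1.2 mm chamfer; shoulder of 28 mm diameter 25.1 mm above the nose. In the coupler the nose meets a valve collar about 9 mm below the mouth, then needs 6 N growing to about 9 N over 15 mm (the gauge's weight helps); the shoulder lands on the mouth (solid) only about 1 mm past the trip.
- rack: Fixed plywood rack 75 x 270 x 46 mm high, three 24 mm holes 90 mm apart along its y, holding gauge, filter and silencer in any order. Origin under its middle.
- filter_c (a point): Centre of the inline filter in the rack, ribbed aluminium cylinder 38 mm diameter, 54 mm high above its shoulder. Not wanted.
- silencer_c (a point): Centre of the slim silencer in the rack, sintered cylinder 24 mm diameter, 43 mm high above its shoulder. Not wanted.
- can: Grey spray can 54 mm diameter, 160 mm high, standing; origin at its base. Leave alone.
- wrench: Steel wrench, 190 mm, lying on the bench. Leave alone.

How it is judged:
On the way, in this order (a step that is already met when the one before it is completed fails the run):
1. the sleeve has been drawn back and stays back on its catch with no finger on it (value of joint sleeve above 0.0042 m and contact force between the fingers and air below 0.2 N), for 0.2 s.
2. the gauge's plug has gone home in the coupler and the sleeve has sprung forward over it (value of joint sleeve below 0.002 m and z of gauge_c in the frame of air below 0.1594 m and horizontal distance between gauge_c and air below 0.008 m), for 0.1 s.
At the end, for the whole second after the job is handed in: The sleeve is forward (within 2 mm), the gauge stands locked in the coupler: its centre at most 159 mm above the bench, within 8 mm of the coupler's axis, upright within 7 degrees, released and at rest (all of step 2 and angle between gauge_c's own z axis and vertical below 0.12 rad and linear speed of gauge below 0.01 m/s); the robot touches nothing.
It fails at once if the gauge bears on the air point with more than 28 N (contact force between gauge and air above 28 N).
It fails at once if the filter or the silencer is shifted by more than 25 mm (distance of any of filter_c, silencer_c from where it was at the start of the episode above 0.025 m).
It fails at once if the spray can or the wrench is shifted by more than 30 mm (distance of any of can, wrench from where it was at the start of the episode above 0.03 m).
It also fails if it takes over 70 s, if anything falls off the work surface, if the arm or the gripper's body presses on something with over 40 N, if the wrist force passes 120 N, or if a joint passes its speed limit or range.

## Working session

There is one attempt and no reset: what is moved stays moved. The work goes in short steps, each a Python script; the robot and the scene stay as the last script left them, time stands still between calls to the robot, and variables do not carry over. Pictures are saved under pics/ and viewed, and the job is handed in when it is done.

```bash
ls; mkdir -p pics
python3 - <<'E'
from cell import arm
import cv2,numpy as np,pickle
o=arm.get_obs(); print(o)
D={}
for n in("scene","top"):
    p=arm.read_camera(n); cv2.imwrite(f"pics/{n}0.png",p["img"]); D[n]=p
    print(n,p["fx"],p["cx"],p["cy"],np.round(p["world_from_camera"],3).tolist())
    for k in("air","gauge_c","filter_c","silencer_c","rack","can","wrench","sleeve"):
        for r in arm.look_for(p,k)[:2]:
            u,v=r["point"]; z=p["z_map"][int(round(v)),int(round(u))]
            w=p["world_from_camera"]@np.array([(u-p["cx"])/p["fx"]*z,(v-p["cy"])/p["fy"]*z,z,1])
            print(k,round(r["confidence"],2),[round(u),round(v)],np.round(w[:3],3))
pickle.dump(D,open("d0.pkl","wb"))
E
```

```text
pics
{'t': 0.0, 'joint_pos': array([-9.32415073e-01,  3.85565065e-01,  6.62669707e-03, -5.04968351e-04,
       -1.19401123e+00, -2.58590157e-01]), 'joint_velocities': array([-4.98715136e-04, -8.04463041e-04, -3.35151420e-04, -1.01061961e-05,
        7.05422697e-04,  7.27732141e-04]), 'effort': array([-2.36242045e-05, -3.90667248e+01,  1.87398577e+01,  4.21968877e+00,
        1.09927281e-02, -1.90847627e-04]), 'tcp_pos': array([ 0.23149083, -0.57989528,  0.22145393]), 'tcp_rot': array([[-9.28811108e-01, -3.70552432e-01, -9.06025413e-04],
       [-3.70553527e-01,  9.28808940e-01,  2.00897384e-03],
       [ 9.70943633e-05,  2.20168813e-03, -9.99997572e-01]]), 'force': array([ 0.18270326,  0.35412827, -0.15800888]), 'wrist_torque': array([-0.01312285, -0.03785003, -0.03188317]), 'grip_width': 0.08729519733813514}
scene 383.0752815998153 282.68050286083025 208.03143857719718 [[-0.226, 0.54, -0.81, 1.119], [0.974, 0.123, -0.19, 0.174], [-0.003, -0.832, -0.554, 0.454], [0.0, 0.0, 0.0, 1.0]]
air 0.65 [179, 212] [ 0.579 -0.155  0.046]
air 0.59 [427, 213] [0.543 0.289 0.088]
gauge_c 0.87 [372,
[... 155 characters left out ...]
43]
can 0.74 [179, 283] [ 0.815 -0.028  0.116]
wrench 0.71 [302, 188] [0.374 0.044 0.007]
sleeve 0.74 [175, 183] [ 0.565 -0.159  0.101]
top 419.1596610169607 285.4993307538202 207.59680001809875 [[-0.005, -0.998, 0.059, 0.5], [-1.0, 0.005, -0.011, 0.052], [0.011, -0.059, -0.998, 0.991], [0.0, 0.0, 0.0, 1.0]]
air 0.82 [379, 211] [ 0.546 -0.161  0.091]
gauge_c 0.82 [212, 228] [0.509 0.198 0.096]
filter_c 0.81 [173, 218] [0.532 0.279 0.104]
silencer_c 0.46 [253, 232] [0.501 0.112 0.093]
rack 0.61 [227, 226] [0.515 0.173 0.045]
can 0.68 [328, 95] [ 0.778 -0.045  0.157]
can 0.34 [276, 291] [0.365 0.063 0.007]
wrench 0.65 [275, 293] [0.359 0.065 0.003]
sleeve 0.76 [382, 210] [ 0.547 -0.159  0.117]
```

View pics/scene0.png

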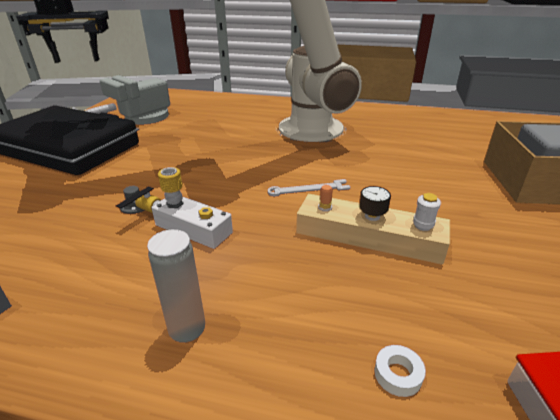

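View pics/top0.png

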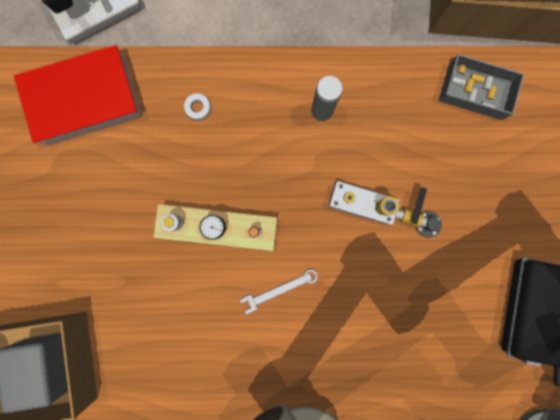

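The networks agree with the pictures. The coupler is at scene (170,180) and top (388,207), with the lever on its far side. The gauge is in the middle rack hole at scene (375,200) and top (212,228). Next I'll refine both axes with circle fits on the depth.

```bash
cat > h.py <<'E'
import numpy as np
def cloud(p):
    z=p["z_map"]; v,u=np.indices(z.shape)
    c=np.stack([(u-p["cx"])/p["fx"]*z,(v-p["cy"])/p["fy"]*z,z,np.ones_like(z)],-1)
    w=(c@np.array(p["world_from_camera"]).T)[...,:3]; w[z<=0]=np.nan; return w
def R(a): # tool down, jaw axis (y) at angle a in world
    y=np.array([np.cos(a),np.sin(a),0]); z=np.array([0,0,-1.]); return np.column_stack([np.cross(y,z),y,z])
E
python3 - <<'E'
import pickle,numpy as np,cv2
from h import *
D=pickle.load(open("d0.pkl","rb"))
for n in D:
    w=cloud(D[n]).reshape(-1,3); w=w[~np.isnan(w[:,0])]
    for name,c,r,zs in(("coupler",(.547,-.167),.045,(.085,.15)),("gauge",(.512,.198),.04,(.06,.13)),("filter",(.53,.285),.03,(.06,.13)),("sil",(.503,.11),.03,(.06,.13))):
        m=(np.hypot(w[:,0]-c[0],w[:,1]-c[1])<r)&(w[:,2]>zs[0])&(w[:,2]<zs[1]); q=w[m]
        top=q[q[:,2]>np.percentile(q[:,2],90)-.004]
        (e,rad)=cv2.minEnclosingCircle(top[:,:2].astype(np.float32).reshape(-1,1,2))
        print(n,name,len(q),len(top),"top z",np.round(np.percentile(q[:,2],[50,80,90,97]),4),"circ",np.round(e,4),round(rad,4),"mean",np.round(top.mean(0),4))
    for name,c,r,zs in(("rack",(.515,.2),.2,(.038,.05)),("block",(.55,-.14),.13,(.038,.048))):
        m=(np.hypot(w[:,0]-c[0],w[:,1]-c[1])<r)&(w[:,2]>zs[0])&(w[:,2]<zs[1])
        print(n,name,m.sum(),cv2.minAreaRect(w[m][:,:2].astype(np.float32)*1000),np.median(w[m][:,2]))
p=D["top"]["img"]; s=D["scene"]["img"]
a=cv2.resize(p[170:250,320:450],None,fx=4,fy=4); b=cv2.resize(s[150:250,110:240],None,fx=4,fy=4)
cv2.imwrite("pics/zoom.png",np.vstack([a[:250],b[:350]]))
E
```

```text
scene coupler 498 169 top z [0.1085 0.1168 0.1178 0.119 ] circ [ 0.5577 -0.174 ] 0.0199 mean [ 0.5598 -0.1726  0.117 ]
scene gauge 816 429 top z [0.0943 0.0963 0.0968 0.0975] circ [0.5139 0.2005] 0.0288 mean [0.5165 0.2024 0.096 ]
scene filter 668 107 top z [0.0913 0.104  0.1087 0.1096] circ [0.5264 0.2917] 0.0131 mean [0.5276 0.2909 0.1086]
scene sil 230 69 top z [0.0809 0.0911 0.0924 0.093 ] circ [0.5051 0.1122] 0.0116 mean [0.5068 0.1133 0.0915]
scene rack 3264 ((514.2322998046875, 202.138427734375), (270.2604064941406, 80.06788635253906), 82.89098358154297) 0.04627559769015974
scene block 1291 ((561.5189208984375, -160.7340087890625), (202.60086059570312, 61.244606018066406), 73.004150390625) 0.045152454703743294
top coupler 337 181 top z [0.114  0.1166 0.1174 0.1189] circ [ 0.5556 -0.1766] 0.0202 mean [ 0.5558 -0.1766  0.1162]
top gauge 535 439 top z [0.0945 0.0959 0.0967 0.0976] circ [0.5131 0.1999] 0.027 mean [0.513  0.1999 0.095 ]
top filter 305 109 top z [0.1017 0.107  0.1082 0.1096] circ [0.5242 0.2886] 0.0142 mean [0.5238 0.2883 0.1073]
top sil 99 71 top z [0.09   0.0915 0.0926 0.0942] circ [0.5017 0.1107] 0.0107 mean [0.5023 0.1105 0.0909]
top rack 3023 ((513.09228515625, 200.20562744140625), (270.38641357421875, 75.03740692138672), 83.30331420898438) 0.0449038033949386
top block 1307 ((558.4268798828125, -167.24453735351562), (210.6083526611328, 60.30864715576172), 72.77812194824219) 0.04382530873777113
```

View pics/zoom.png

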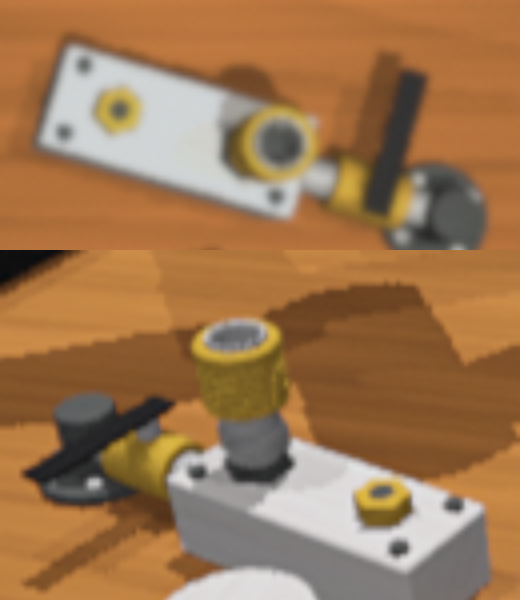

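Run:
```python
from cell import arm
import cv2,numpy as np
from h import *
for a in(-17,163):
    print(a,arm.ik([.556,-.176,.26],R(np.radians(a))))
for a in(-7,173):
    print(a,arm.ik([.513,.2,.20],R(np.radians(a))))
```

```text
-17 [-0.02900759  0.28979195 -0.03720791  0.         -1.24379646  2.87389427]
163 [-0.02900759  0.28979195 -0.03720791  0.         -1.24379646 -0.26769838]
-7 [ 0.66619927  0.27655565 -0.21092756  0.         -1.08331311  2.35322033]
173 [ 0.66619927  0.27655565 -0.21092756  0.         -1.08331311 -0.78837232]
```

Run:
```python
from cell import arm
import cv2,numpy as np
from h import *
a=np.radians(163)
arm.reach([.556,-.176,.27],R(a)); arm.dwell(.3)
p=arm.read_camera("wrist"); cv2.imwrite("pics/w1.png",p["img"])
print(np.round(p["world_from_camera"],3).tolist(),arm.get_obs()["t"],arm.get_obs()["tcp_pos"],arm.get_obs()["force"])
for k in("sleeve","air"): print(k,arm.look_for(p,k)[:2])
w=cloud(p).reshape(-1,3); w=w[~np.isnan(w[:,0])]
m=(np.hypot(w[:,0]-.556,w[:,1]+.176)<.04)&(w[:,2]>.085)&(w[:,2]<.14); q=w[m]
print(len(q),np.percentile(q[:,2],[10,50,80,90,97,99]))
import pickle; pickle.dump(p,open("w1.pkl","wb"))
```

```text
[[-0.956, 0.281, 0.084, 0.533], [0.294, 0.915, 0.276, -0.252], [0.001, 0.288, -0.958, 0.431], [0.0, 0.0, 0.0, 1.0]] 3.1333 [ 0.55587847 -0.17640391  0.26994794] [ 0.40564454  0.32253305 -0.6006284 ]
sleeve [{'point': [274.4, 178.8], 'confidence': 0.61}]
air [{'point': [269.5, 162.7], 'confidence': 0.62}]
1455 [0.10194992 0.11546436 0.11673525 0.11759146 0.11849946 0.11919088]
```

View pics/w1.png

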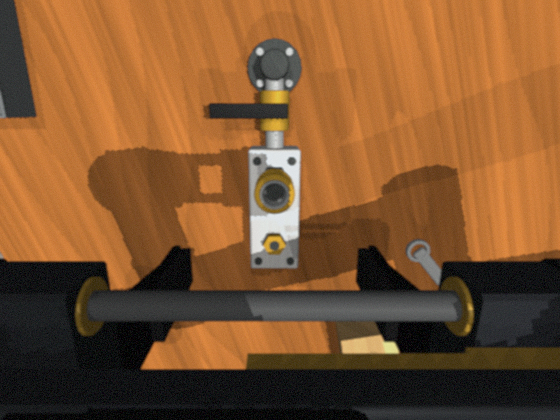

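The wrist picture shows the coupler mouth at (274,190), midway between the fingers at columns about 185 and 362. Next I'll fit the ring circle from it.

Run:
```python
import pickle,numpy as np,cv2
from h import *
p=pickle.load(open("w1.pkl","rb"))
w=cloud(p).reshape(-1,3); w=w[~np.isnan(w[:,0])]
for lo,hi in((.112,.125),(.114,.125),(.115,.125)):
    q=w[(np.hypot(w[:,0]-.556,w[:,1]+.176)<.04)&(w[:,2]>lo)&(w[:,2]<hi)]
    e,r=cv2.minEnclosingCircle(q[:,:2].astype(np.float32)); print(len(q),np.round(e,4),round(r,4),q.mean(0).round(4))
    h=q[np.hypot(q[:,0]-e[0],q[:,1]-e[1])<.014]
    print(" inner z",len(h), np.median(h[:,2]) if len(h) else 0, "outer", np.median(q[np.hypot(q[:,0]-e[0],q[:,1]-e[1])>.016][:,2]))
q=w[(np.hypot(w[:,0]-.556,w[:,1]+.176)<.1)&(w[:,2]>.04)&(w[:,2]<.05)]; print("block top",np.median(q[:,2]),cv2.minAreaRect(q[:,:2].astype(np.float32)*1000))
```

```text
934 [ 0.5571 -0.1756] 0.0201 [ 0.5565 -0.1762  0.1163]
 inner z 315 0.11718814920225007 outer 0.11585850928892538
883 [ 0.5569 -0.1755] 0.0201 [ 0.5566 -0.1761  0.1164]
 inner z 293 0.11737297198847313 outer 0.11590887688175927
799 [ 0.5568 -0.1755] 0.0198 [ 0.5569 -0.1757  0.1166]
 inner z 282 0.11744959775999714 outer 0.1160418827550935
block top 0.044389708718167886 ((557.1873168945312, -174.70458984375), (196.6903839111328, 60.03859329223633), 72.90522003173828)
```

Run:
```python
from cell import arm
import numpy as np
from h import *
a=np.radians(163)
x,y=.5567,-.1758
arm.move_l([x,y,.14],v=.2,orientation=R(a)); arm.dwell(.2)
f0=arm.get_obs()["force"]
arm.move_l([x,y,.086],v=.08); arm.dwell(.2)
print("pre",f0,arm.get_obs()["force"])
arm.move_gripper(.0,squeeze=10); arm.dwell(.2)
o=arm.get_obs(); print(o["grip_width"],o["force"]-f0,o["tcp_pos"],o["t"])
np.save("f0.npy",f0)
```

```text
pre [ 1.05092932 -0.62687777  0.89836255] [ 0.38312345 -0.01382382 -0.53659787]
0.04133503164653828 [0.1686859  0.0810764  0.27895824] [ 0.55679881 -0.17577782  0.08605147] 6.2917
```

Run:
```python
from cell import arm
import numpy as np
f0=np.load("f0.npy")
arm.move_gripper(.0,squeeze=45); arm.dwell(.2)
o=arm.get_obs(); print(o["grip_width"],o["force"]-f0); z0=.086
for i in range(1,14):
    arm.move_l([.5567,-.1758,z0-.001*i],v=.02); arm.dwell(.08)
    o=arm.get_obs(); f=o["force"]-f0; print(i,np.round(f,1),round(o["tcp_pos"][2],4))
    if f[2]>20: break
print(o["t"])
```

```text
0.03972151698354979 [-2.85946084  1.87260212  1.62838678]
1 [-4.   3.   6.4] 0.0859
2 [-5.1  3.5  7.9] 0.0851
3 [-4.9  4.3  8. ] 0.0843
4 [-5.8  3.8  9. ] 0.0833
5 [-5.1  3.   8.1] 0.0821
6 [-4.5  3.4  6.3] 0.0809
7 [-4.9  2.5  5.3] 0.0797
8 [-4.6  3.4  7.3] 0.0791
9 [-5.9  3.5  8.8] 0.0783
10 [-6.   4.2 10.7] 0.0776
11 [-6.4  4.2 10.6] 0.0767
12 [-5.4  4.1 11.5] 0.0759
13 [-6.5  4.9 15.3] 0.0758
11.0417
```

Run:
```python
from cell import arm
import numpy as np
f0=np.load("f0.npy")
for i in (14,15,16):
    arm.move_l([.5567,-.1758,.086-.001*i],v=.02); arm.dwell(.15)
    o=arm.get_obs(); f=o["force"]-f0; print(i,np.round(f,1),round(o["tcp_pos"][2],4))
    if f[2]>24: break
arm.move_gripper(.06); arm.dwell(.3)
o=arm.get_obs(); print(o["grip_width"],np.round(o["force"]-f0,1),o["tcp_pos"],o["t"])
arm.move_gripper(.087)
arm.move_l([.5567,-.1758,.14],v=.2)
arm.reach([.556,-.176,.27],o["tcp_rot"]); arm.dwell(.2)
import cv2; from h import *
p=arm.read_camera("wrist"); cv2.imwrite("pics/w2.png",p["img"])
s=arm.read_camera("scene"); cv2.imwrite("pics/s2.png",cv2.resize(s["img"][150:250,110:240],None,fx=4,fy=4))
w=cloud(p).reshape(-1,3); w=w[~np.isnan(w[:,0])]
d=np.hypot(w[:,0]-.5567,w[:,1]+.1758)
for lo,hi in((.010,.0145),(.0155,.019)):
    q=w[(d>lo)&(d<hi)&(w[:,2]>.085)]; print(lo,len(q),np.percentile(q[:,2],[10,30,50,70,90]).round(4))
print(arm.get_obs()["t"])
```

```text
14 [-9.4  6.2 21.8] 0.0758
15 [-11.2   6.9  26.2] 0.0757
0.0603035294226852 [-0.6  0.4 -0.9] [ 0.55670118 -0.17580536  0.07098551] 12.825
0.01 435 [0.1084 0.1145 0.1166 0.1177 0.1185]
0.0155 372 [0.1092 0.1098 0.1102 0.1106 0.1111]
14.9667
```

View pics/s2.png

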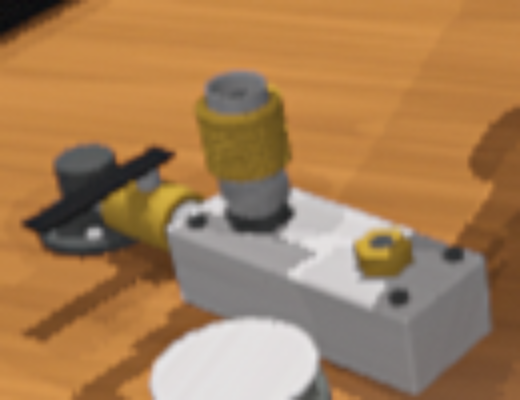

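The picture shows the sleeve caught: the grey collar stands clear above the brass sleeve at (235,95) in the crop. Depth puts the sleeve top at 0.110, down from 0.116. Now the gauge.

Run:
```python
from cell import arm
import cv2,numpy as np
from h import *
a=np.radians(173)
arm.reach([.513,.200,.25],R(a)); arm.dwell(.25)
p=arm.read_camera("wrist"); cv2.imwrite("pics/w3.png",p["img"])
print(arm.look_for(p,"gauge_c")[:1])
w=cloud(p).reshape(-1,3); w=w[~np.isnan(w[:,0])]
for lo in(.085,.09,.092):
    q=w[(np.hypot(w[:,0]-.513,w[:,1]-.2)<.04)&(w[:,2]>lo)&(w[:,2]<.12)]
    e,r=cv2.minEnclosingCircle(q[:,:2].astype(np.float32)); print(len(q),np.round(e,4),round(r,4),q.mean(0).round(4),np.percentile(q[:,2],[50,95]))
print(arm.get_obs()["t"],arm.get_obs()["tcp_pos"])
```

```text
[{'point': [273.4, 195.2], 'confidence': 0.61}]
2412 [0.5145 0.2016] 0.0272 [0.5143 0.2002 0.095 ] [0.09503515 0.09667418]
2369 [0.5145 0.2015] 0.0272 [0.5143 0.2006 0.0951] [0.09505433 0.09667889]
2351 [0.5145 0.2016] 0.0271 [0.5143 0.2007 0.0951] [0.09506413 0.09668965]
16.7333 [0.51322823 0.19950124 0.25002546]
```

View pics/w3.png

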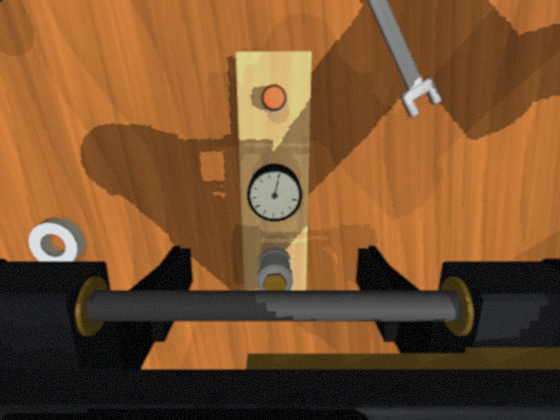

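The dial is at (274,193), between the fingers. The filter at (275,270) and the silencer at (274,97) are well clear. Grasping now.

Run:
```python
from cell import arm
import cv2,numpy as np
from h import *
a=np.radians(173); x,y=.5142,.2010
arm.move_l([x,y,.12],v=.2,orientation=R(a)); arm.dwell(.15); f0=arm.get_obs()["force"]
arm.move_l([x,y,.062],v=.1); arm.dwell(.1)
arm.move_gripper(0,squeeze=25); arm.dwell(.2)
o=arm.get_obs(); print(o["grip_width"],np.round(o["force"]-f0,2),o["tcp_pos"])
arm.move_l([x,y,.26],v=.12); arm.dwell(.2)
o=arm.get_obs(); print(o["grip_width"],np.round(o["force"]-f0,2),o["tcp_pos"],np.round(o["wrist_torque"],3),o["t"])
p=arm.read_camera("wrist"); cv2.imwrite("pics/w4.png",p["img"])
s=arm.read_camera("scene"); cv2.imwrite("pics/s4.png",s["img"])
for q in(p,s): print(arm.look_for(q,"gauge_c")[:1])
import pickle; pickle.dump((p,s),open("w4.pkl","wb"))
```

```text
0.05335068394447747 [-1.35 -0.57  1.51] [0.51404901 0.20094945 0.06204602]
0.05362430889183457 [-0.34 -1.41 -2.66] [0.51409214 0.20094818 0.25958937] [-0.013  0.102  0.005] 21.3917
[{'point': [271.0, 273.4], 'confidence': 0.85}]
[{'point': [396.1, 100.6], 'confidence': 0.93}]
```

View pics/s4.png

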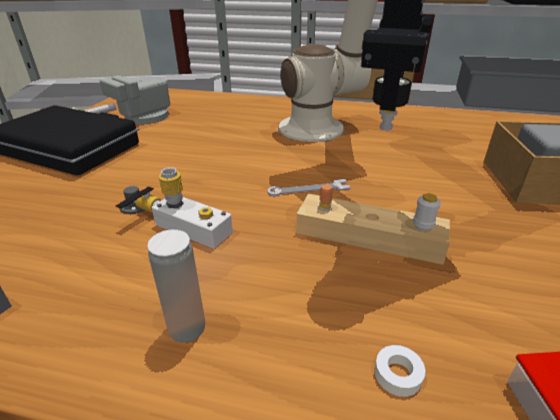

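View pics/w4.png

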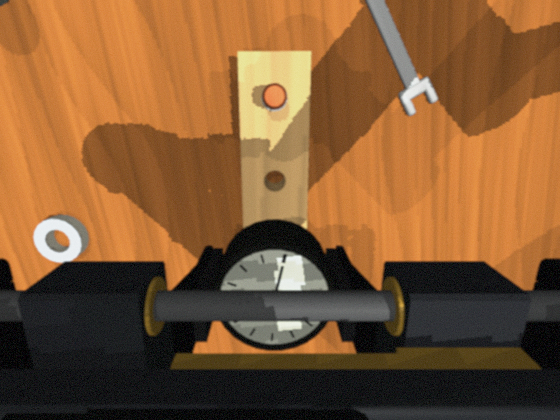

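Run:
```python
import pickle,numpy as np,cv2
from h import *
p,s=pickle.load(open("w4.pkl","rb"))
w=cloud(p); f=w.reshape(-1,3); 
d=np.hypot(f[:,0]-.514,f[:,1]-.201)
m=(d<.034)&(f[:,2]>.283)&(f[:,2]<.30)
uv=np.indices(p["z_map"].shape).reshape(2,-1).T
q=f[m]; print(len(q),np.percentile(q[:,2],[5,50,95]))
# plane fit on dial
A=np.c_[q[:,:2]-[.514,.201],np.ones(len(q))]
g=np.abs(q[:,2]-np.median(q[:,2]))<.003
print("plane slope",np.linalg.lstsq(A[g],q[g][:,2],rcond=None)[0])
e,r=cv2.minEnclosingCircle(q[g][:,:2].astype(np.float32)); print(np.round(e,4),r,q[g].min(0),q[g].max(0))
# scene: plug axis
w=cloud(s).reshape(-1,3); 
d=np.hypot(w[:,0]-.514,w[:,1]-.201)
for lo in np.arange(.215,.245,.005):
    q=w[(d<.03)&(w[:,2]>lo)&(w[:,2]<lo+.005)]
    if len(q)>4: print(round(lo,3),len(q),q[:,0].max().round(4),q[:,1].min().round(4),q[:,1].max().round(4),np.median(q,0).round(4))
```

```text
8328 [0.28633069 0.29243477 0.29438664]
plane slope [-0.0005548   0.00386292  0.29261129]
[0.5134 0.1949] 0.03283298760652542 [0.48067575 0.17379548 0.28943607] [0.54545826 0.22749057 0.29539878]
0.215 5 0.5231 0.197 0.2094 [0.5223 0.2032 0.2198]
0.22 34 0.5262 0.1932 0.2108 [0.5231 0.2012 0.2228]
0.225 48 0.5257 0.1927 0.2116 [0.5205 0.2021 0.227 ]
0.23 23 0.5224 0.1952 0.209 [0.5201 0.2016 0.2322]
0.235 36 0.5245 0.1928 0.2115 [0.5221 0.2015 0.2373]
0.24 31 0.5285 0.1921 0.2148 [0.524  0.2027 0.2421]
```

The gauge is held level, with its plug axis within about 0.5 mm of the TCP. Now I'll insert it in small, force-watched steps.

Run:
```python
from cell import arm
import cv2,numpy as np
from h import *
a=np.radians(163); x,y=.5567,-.1758
arm.reach([x,y,.26],R(a)); arm.dwell(.2)
arm.move_l([x,y,.168],v=.1); arm.dwell(.3)
o=arm.get_obs(); f0=o["force"]; np.save("f1.npy",f0); print(f0,o["tcp_pos"],o["t"])
z=.168
while z>.146:
    z-=.0015
    arm.move_l([x,y,z],v=.03); arm.dwell(.06)
    o=arm.get_obs(); f=o["force"]-f0; print(round(z,4),np.round(f,1),np.round(o["tcp_pos"]-[x,y,z],4))
    if f[2]>9 or np.hypot(*f[:2])>6: break
print(o["t"])
s=arm.read_camera("scene"); cv2.imwrite("pics/s5.png",cv2.resize(s["img"][80:250,90:280],None,fx=4,fy=3.5))
```

```text
[ 0.5014089  -0.06786622 -3.04782704] [ 0.55686127 -0.17581272  0.16843282] 24.575
0.1665 [-0.2  0.9  0. ] [-0.      0.     -0.0001]
0.165 [-0.7 -0.5  1. ] [-0.     -0.     -0.0001]
0.1635 [-0.1 -0.6  1. ] [-0.      0.     -0.0001]
0.162 [-0.8 -0.   0.7] [-0.      0.     -0.0001]
0.1605 [-0.8  0.3  1. ] [-0.     -0.     -0.0001]
0.159 [ 0.7  0.3 -0.1] [-0.0001  0.     -0.0001]
0.1575 [-0.  -0.1 -0.2] [-0. -0. -0.]
0.156 [-0.   0.6  0.6] [-0.      0.     -0.0001]
0.1545 [-1.6  0.1  0.5] [-0.     -0.     -0.0001]
0.153 [-0.2  0.4  0. ] [-0.     -0.     -0.0001]
0.1515 [-1.  -0.5 -0.2] [-0.      0.     -0.0001]
0.15 [-1.4 -0.2  4.5] [ 0.0001 -0.0001  0.0006]
0.1485 [-3.1  0.5  9. ] [ 0.0001 -0.0002  0.0009]
28.5833
```

View pics/s5.png

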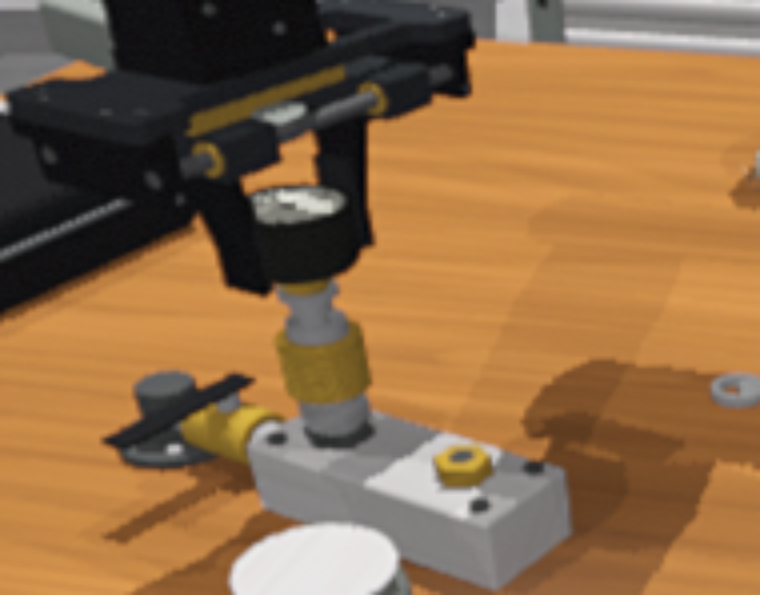

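The plug has entered the mouth (crop (315,320)) and met the collar where I expected it. Continuing.

Run:
```python
from cell import arm
import numpy as np
f0=np.load("f1.npy"); x,y=.5567,-.1758; z=.1485
while z>.1305:
    z-=.001
    arm.move_l([x,y,z],v=.02); arm.dwell(.08)
    o=arm.get_obs(); f=o["force"]-f0; print(round(z,4),np.round(f,1),np.round(o["tcp_pos"]-[x,y,z],4),round(o["grip_width"],4))
    if f[2]>14 or np.hypot(*f[:2])>9: break
print(o["t"])
```

```text
0.1475 [-3.8  0.9  9.5] [ 0.0001 -0.0001  0.001 ] 0.0535
0.1465 [-3.6  2.2  7.8] [ 0.0001 -0.0002  0.001 ] 0.0535
0.1455 [-3.   0.6  9.3] [ 0.0001 -0.0001  0.001 ] 0.0533
0.1445 [-4.8  0.9  9.6] [ 0.0001 -0.0002  0.0011] 0.0535
0.1435 [-3.8  0.8  9.2] [ 0.0001 -0.0001  0.0009] 0.0531
0.1425 [-3.3  0.6  7.4] [ 0.     -0.0001  0.0003] 0.0534
0.1415 [-3.8  1.   7.9] [ 0.0001 -0.0001  0.0004] 0.0534
0.1405 [-3.5  1.   9.5] [ 0.0001 -0.0001  0.0006] 0.0533
0.1395 [-3.6  0.8  8.1] [ 0.     -0.0001  0.0001] 0.0533
0.1385 [-3.5 -0.   7.4] [ 0.0001 -0.0001  0.0003] 0.0537
0.1375 [-3.3  0.3  9.3] [ 0.0001 -0.0001  0.0004] 0.0535
0.1365 [-3.3  0.4  8.6] [ 0.0001 -0.0001  0.0004] 0.0534
0.1355 [-3.   0.1  7.6] [ 0.0001 -0.      0.    ] 0.0534
0.1345 [-3.2  0.8  8.7] [ 0.0001 -0.0001  0.0003] 0.0533
0.1335 [-4.7  0.5 12.4] [ 0.0001 -0.0001  0.0011] 0.0532
0.1325 [-5.4  2.7 16.3] [ 0.0001 -0.0002  0.002 ] 0.0531
33.9667
```

Run:
```python
from cell import arm
import cv2,numpy as np
from h import *
s=arm.read_camera("scene"); cv2.imwrite("pics/s6.png",cv2.resize(s["img"][80:250,90:280],None,fx=4,fy=3.5))
w=cloud(s).reshape(-1,3)
d=np.hypot(w[:,0]-.5567,w[:,1]+.1758)
for lo in np.arange(.07,.175,.005):
    q=w[(d<.032)&(w[:,2]>lo)&(w[:,2]<lo+.005)]
    if len(q)>3: print(round(lo,3),len(q),q[:,1].min().round(4),q[:,1].max().round(4),np.ptp(q[:,1]).round(3))
```

```text
0.07 51 -0.1913 -0.1578 0.033
0.075 32 -0.1851 -0.1607 0.024
0.08 5 -0.1806 -0.1558 0.025
0.085 54 -0.1907 -0.1547 0.036
0.09 53 -0.1897 -0.1544 0.035
0.095 47 -0.1887 -0.1545 0.034
0.1 59 -0.1899 -0.1546 0.035
0.105 50 -0.1888 -0.1544 0.034
0.11 48 -0.1907 -0.1546 0.036
0.115 104 -0.1917 -0.1543 0.037
0.12 58 -0.1879 -0.1611 0.027
0.125 19 -0.1789 -0.1647 0.014
0.135 32 -0.1748 -0.1487 0.026
0.14 67 -0.1745 -0.1477 0.027
0.145 61 -0.1745 -0.147 0.027
0.15 68 -0.175 -0.148 0.027
0.155 70 -0.1749 -0.1477 0.027
0.16 67 -0.175 -0.1477 0.027
0.165 296 -0.1982 -0.1473 0.051
0.17 45 -0.1984 -0.1492 0.049
```

View pics/s6.png

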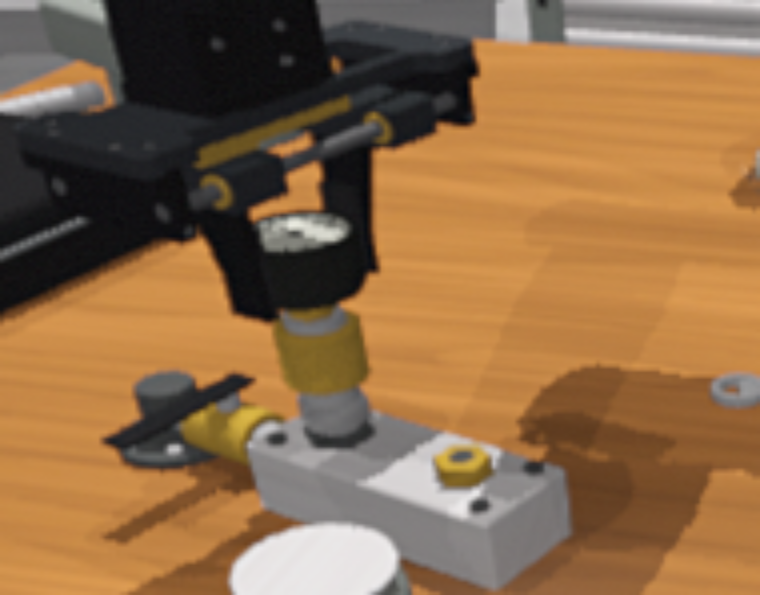

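The sleeve has sprung forward: it spans 0.083–0.117 again and its top sits just under the gauge. I'll ease off the preload, release and check.

Run:
```python
from cell import arm
import cv2,numpy as np
from h import *
x,y=.5567,-.1758
arm.move_l([x,y,.1345],v=.02); arm.dwell(.1)
print(np.round(arm.get_obs()["force"]-np.load("f1.npy"),1))
arm.move_gripper(.087); arm.dwell(.2)
arm.move_l([x,y,.26],v=.12); arm.dwell(.3)
o=arm.get_obs(); print(np.round(o["force"],2),o["grip_width"],o["t"])
p=arm.read_camera("wrist"); s=arm.read_camera("scene")
w=cloud(p).reshape(-1,3); q=w[(np.hypot(w[:,0]-x,w[:,1]-y)<.04)&(w[:,2]>.16)&(w[:,2]<.185)]
e,r=cv2.minEnclosingCircle(q[:,:2].astype(np.float32)); print(np.round(e,4),r,np.percentile(q[:,2],[50,95]).round(4))
A=np.c_[q[:,:2]-[x,y],np.ones(len(q))]; print("slope",np.linalg.lstsq(A,q[:,2],rcond=None)[0].round(4))
w=cloud(s).reshape(-1,3); d=np.hypot(w[:,0]-x,w[:,1]-y)
for lo in (.075,.08,.085,.105,.11,.115,.12,.125):
    q=w[(d<.032)&(w[:,2]>lo)&(w[:,2]<lo+.005)]; print(lo,len(q),np.ptp(q[:,1]).round(3))
cv2.imwrite("pics/s7.png",s["img"]); 
for k in("filter_c","silencer_c","can","wrench"): print(k,[r["point"] for r in arm.look_for(s,k)[:1]])
```

```text
[-4.   0.9 10. ]
[-0.24  0.42 -0.57] 0.08726225628750664 36.925
[ 0.5577 -0.1755] 0.027194228023290634 [0.1684 0.17  ]
slope [-0.      0.015   0.1684]
0.075 33 0.023
0.08 6 0.022
0.085 56 0.036
0.105 53 0.033
0.11 49 0.036
0.115 102 0.037
0.12 60 0.026
0.125 27 0.017
filter_c [[427.2, 210.5]]
silencer_c [[326.6, 198.2]]
can [[181.2, 282.6]]
wrench [[303.2, 188.2]]
```

View pics/s7.png

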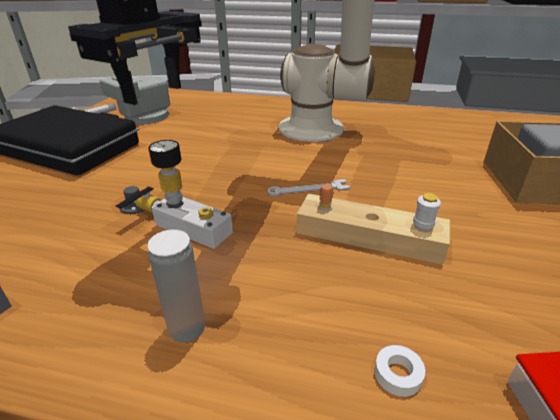

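The gauge stands upright in the coupler at (165,155), the gripper is clear, and the other things are where they were. Handing in.

```bash
python3 -c "
from cell import arm
arm.job_done(); print(arm.get_obs()['t'])"
```

```text
the job is handed in; nothing more can be done
the job is handed in; nothing more can be done
```

The test gauge is locked in the coupler, upright and released. I handed the job in at about 37 s of the 70 s allowed; no verdict is reported.

- **Sleeve:** I gripped it and drew it down about 10 mm to its stop. After release it stayed caught, about 5.7 mm back by depth.
- **Insertion:** I pressed the plug home in steps of 1 to 1.5 mm. The force change read at the wrist peaked at about 16 N, or roughly 19 N on the air point once the gauge's own weight is added (limit 28 N). The sleeve then sprang forward.
- **Last checks:**
  - The sleeve is back at its forward height, about 0.083 to 0.117 m.
  - The gauge centre is about 0.154 m above the bench (limit 0.159 m).
  - The gauge is about 1 mm off the coupler axis and tilted by less than 1 degree.
  - The gripper is open and clear, with no contact force.
  - The filter, silencer, can and wrench show within 4 pixels of their starting positions in the scene picture.

No check failed. The scene and top cameras differed by about 2 to 4 mm on the coupler's position, so I used the wrist camera's fit, and gripping the sleeve bore that out.

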